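Unbolt the second door of the reagent cupboard

TASK

Free the left-hand (bolted) door of the small blue reagent cupboard: first swing the right-hand door, the one with the raised yellow cover strip, open to about a right angle and let go of it, then push the red thumb piece of the flush bolt that it was hiding all the way down. Leave the right-hand door standing open and the left-hand door closed, and do not tip over the green measuring jug.

Things in the scene. Friction and masses are not known exactly. Their poses are not given: they have to be found in the camera images.
- cupboard: Grey bench-top cupboard with two blue doors, fixed to the table: 140 deep (x) x 380 wide (y) x 235 high. Origin: centre of its underside; x points from the doors to the back, y to the left as the robot faces it, z up. The doors' front face is the plane x = -86, z = 14 to 220. The top is bare but for the bolt's pin, which stands 2 out of it at x = -78, y = 18 while bolted.
- active_door (a joint): Right-hand (active) door: angle in rad, 0 = closed, grows as it swings towards the robot and to the right, stop at 1.9; may start ajar. Hinge line at x = -86, y = -188 of the cupboard. A yellow cover strip, closed at the top, runs along its free edge 176 to 236 from the hinge, 46 proud of the face, z = 20 to 234, and hides the bolt. Light friction (0.1 N m); stays where left.
- active_handle (a point): Point at z = 215 on the axis of the active door's upright round steel bar handle; moves with the door. Bar 12 thick, z = 124 to 225, axis 35 off the door's face and 100 from the hinge line along the door; posts to the door at z = 135 and 165, so it is free above z = 170. The passive door has the same handle, mirrored.
- flush_bolt (a joint): Flush bolt of the passive door, travel in m: 0 = bolted (thumb piece up), 0.026 = fully down, released. Slides straight down, stays where it is left; takes about 5 N.
- bolt_thumb (a point): On the top face of the bolt's red thumb piece, 22 out from the passive door's face and midway across; the piece stands out 36 from the passive door's face; 24 wide (y), 12 thick. While bolted this point is at x = -108, y = 18, z = 222 of the cupboard. The cupboard's top overhangs to x = -90; nothing else is above or beside it once the active door is open.
- passive_door (a joint): Left-hand (passive) door, held shut by the bolt. Angle in rad, 0 = closed, grows as it opens towards the robot and to the left; vertical hinge line at x = -86, y = 188 in the cupboard's frame.
- jug: Loose, empty, green see-through measuring jug, 100 across the rim, 150 high, with a side handle; stands on the table to the robot's left, in front of the cupboard. Origin: centre of its underside; z up.

How it is judged:
By the outcome, as a careful person would: the job done as asked, in the order asked, and still so for the second after the job is handed in, with the robot touching nothing.
It also fails if it takes over 42 s, if anything falls off the work surface, if the arm or the gripper's body presses on something with over 40 N, if the wrist force passes 120 N, or if a joint passes its speed limit or range.

ROBOT

A 6-joint arm with a two-finger parallel gripper is mounted at the origin on the work surface. World frame = base frame: x ahead of the robot, y to its left, z up, the work surface at z = 0. Lengths are in m, angles in degrees, forces in N, time in s.
With the tool pointing down it reaches from about 0.35 to 0.875 m from the base axis. Payload 4.2 kg.
Tool frame: the origin (TCP) lies between the finger pads; the fingertips stand 17 mm ahead of it and the grasp point (between the pads) lies 2 mm behind it; z points along the fingers, y is the direction in which the jaws open and shut (so a half turn about z gives the same grasp; the last joint's range is limited). The gripper opens to 87 mm and grips with 3 to 60 N. Pads are 19 mm wide; open, the fingers measure 117 mm over their backs; the gripper's body (75 mm by 190 mm) begins 51 mm behind the grasp point.
Start: joints at [80.363, 22.042, 0.453, 0, -68.411, -14.817], TCP at [0.259, 0.569, 0.24] pointing down, gripper open.
Joint ranges: [-179.83, 179.83], [-69.29, 118.12], [-61.27, 80.66], [-181.25, 117.63], [-171.15, -9.14], [-177.46, 177.46]. Speed limits (degrees/s): [159.86, 159.86, 180, 180, 180, 180].

INTERFACE

Orientations are given as a 3x3 rotation matrix whose columns are the frame's x, y, z axes.
In Python, from station import r gives the robot as it stands.
- The arm moves only by the shell command python3 -m creep 'ROWS'. ROWS is JSON, a list of rows, each a list of 7 numbers: the opening, from 0 (shut) to 1 (fully open), then the shift along the tool's x, y, z scaled (see below), then the turn, a rotation vector about the tool's x, y, z scaled (see below). A call has 1 to 5 rows; each row is the pose to reach, as a shift and turn from the pose measured when the call began, along the tool's axes at that moment, turning the shorter way round; what a row does not reach only later rows make up. The controller multiplies each number of a shift by 300 mm and each number of a turn by 180 degrees. A row lasts 1/12 s, in which the tool goes at most 41.7 mm and 7.16 degrees, less where a joint would pass 70% of its speed; a pose out of reach is approached as far as the arm can. A call with a number of a shift or a turn outside -1 to 1 is refused whole. A call with a gripper value outside its range is refused whole. The fingers move at their own pace and stop on an object; the grip force is fixed at half the most. Time passes only in rows, so rows that repeat a pose let the fingers close. It gives the time, the measured TCP pose, the force and the opening at its end, in the units of the state.
- r.sense(): the state, without advancing time (a new reading comes with each control period).
- r.capture(name): name is "side" or "top"; returns the picture (400x640x3 uint8, blue, green, red); there is no depth.
- r.camera_model(name): a dict with "mtx" (3x3 intrinsics, pixels), "R" (3x3) and "t" (3): a world point X has camera coordinates R X + t. Camera axes: x right, y down, z forward; pixel columns grow to the right and rows downward; lengths in m; the calibration is good to about 2 mm. A picture is of the moment at which its call begins. camera_model takes no time and is no camera call.
- r.finish_job(): hands the job in, once; it reports no verdict.
Trained networks look in the newest picture that a camera, given by its name, has taken for a name from the list of things; names that differ only in an ending like _2 or _b are one class to them, and where a whole thing is asked for, a point or a joint stands for the part that bears it (a point fixed in the world has none). Each returns a list of dicts, best first, with "score" (0 to 1); they miss things now and then, are a little off and sometimes report something else, mostly with a low value. They report only what shows in the picture. A call takes as long as a camera call.
- r.recognise(camera, target): "rect" ([left, top, right, bottom] as shares, 0 to 1, of the picture: columns of its width, rows of its height, round what is visible of it).
- r.outline_of(camera, target): "pixels" (400x640 bool, what is visible of it) and "rect" ([left, top, right, bottom] as shares, 0 to 1, of the picture: columns of its width, rows of its height, round what is visible of it).
The state is a dict: "time_s": time; "joints": joint angles; "joint_velocities": joint speeds; "effort": joint torques, N m; "tcp_pos": TCP position; "ee_rot": TCP orientation; "wrist_force": force on the tool from outside, world axes, zero at the start; "moment": the same for the moment, N m; "gripper_width": opening from 0.0 (shut) to 1.0 (fully open).
Only numpy, scipy, OpenCV 4.12 (cv2) and the standard library are available. Lean on these libraries where they do the work, as an engineer would, in place of code of your own. Each camera call takes 0.05 s, during which the arm holds its last target.

## Working session

There is one attempt and no reset: what is moved stays moved. The work goes in short steps, Python scripts to look and compute and a shell command to move; the robot and the scene stay as the last step left them, time stands still between calls to the robot, and variables do not carry over. Pictures are saved under pics/ and viewed, and the job is handed in when it is done.

```bash
ls; mkdir -p pics; python3 - <<'E'
from station import r
import cv2
s=r.sense();print(s['time_s'],s['tcp_pos'],s['ee_rot'],s['gripper_width'])
for c in ['side','top']:
    im=r.capture(c);cv2.imwrite(f'pics/{c}0.png',im)
    m=r.camera_model(c);print(c,m)
    for t in ['cupboard','active_door','active_handle','bolt_thumb','jug']:
        print(t,[(round(d['score'],2),[round(v,3) for v in d['rect']]) for d in r.recognise(c,t)[:2]])
E
```

```text
pics
0.0 [0.25845065 0.5684199  0.23847688] [[ 9.10239014e-01 -4.14082467e-01 -8.04775868e-04]
 [-4.14083236e-01 -9.10236776e-01 -2.02135733e-03]
 [ 1.04472037e-04  2.17316250e-03 -9.99997633e-01]] 0.997570805936198
side {'mtx': array([[518.13542178,   0.        , 321.34632758],
       [  0.        , 518.13542178, 194.46661409],
       [  0.        ,   0.        ,   1.        ]]), 'R': array([[ 0.99973821, -0.02121017, -0.00858112],
       [-0.02281092, -0.95313535, -0.30168304],
       [-0.00178022,  0.30179981, -0.95336966]]), 't': array([-0.50839168,  0.09306647,  1.41408341])}
cupboard [(0.81, [0.493, 0.247, 0.648, 0.687])]
active_door [(0.62, [0.493, 0.368, 0.534, 0.667])]
active_handle [(0.71, [0.499, 0.382, 0.531, 0.669])]
bolt_thumb [(0.39, [0.532, 0.402, 0.544, 0.425])]
jug [(0.88, [0.368, 0.24, 0.435, 0.382])]
top {'mtx': array([[506.45372204,   0.        , 318.96827896],
       [  0.        , 506.45372204, 199.62446581],
       [  0.        ,   0.        ,   1.        ]]), 'R': array([[ 0.00411532, -0.99998891, -0.00228897],
       [-0.99661445, -0.00391345, -0.08212377],
       [ 0.0821139 ,  0.00261919, -0.99661951]]), 't': array([0.01687583, 0.51752489, 1.10745686])}
cupboard [(0.97, [0.297, 0.174, 0.641, 0.516]), (0.19, [0.407, 0.431, 0.614, 0.511])]
active_door [(0.85, [0.411, 0.421, 0.611, 0.512])]
active_handle [(0.86, [0.408, 0.425, 0.616, 0.51])]
bolt_thumb [(0.41, [0.434, 0.391, 0.444, 0.422])]
jug [(0.94, [0.255, 0.646, 0.362, 0.768])]
```

View pics/side0.png

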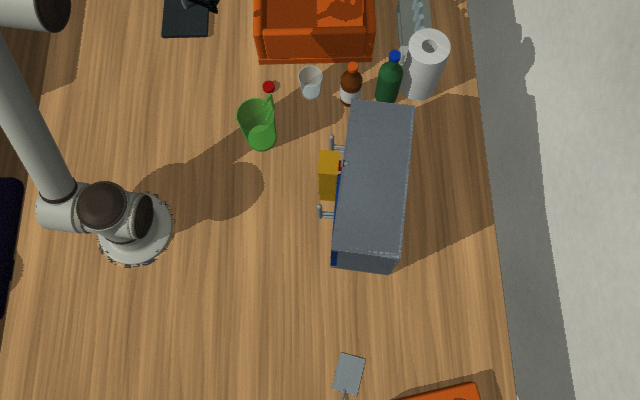

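View pics/top0.png

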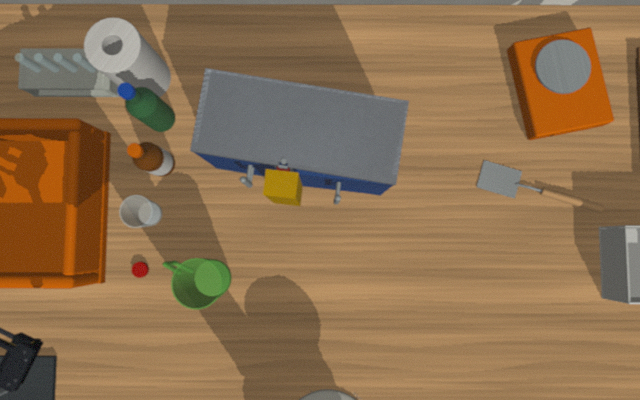

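```bash
python3 - <<'E'
import cv2
a=cv2.imread('pics/top0.png')[55:215,180:420];cv2.imwrite('pics/topc.png',cv2.resize(a,None,fx=3.3,fy=3.3,interpolation=2))
a=cv2.imread('pics/side0.png')[90:280,300:425];cv2.imwrite('pics/sidec.png',cv2.resize(a,None,fx=3.1,fy=3.1,interpolation=2))
E
```

```text
(no output)
```

View pics/topc.png

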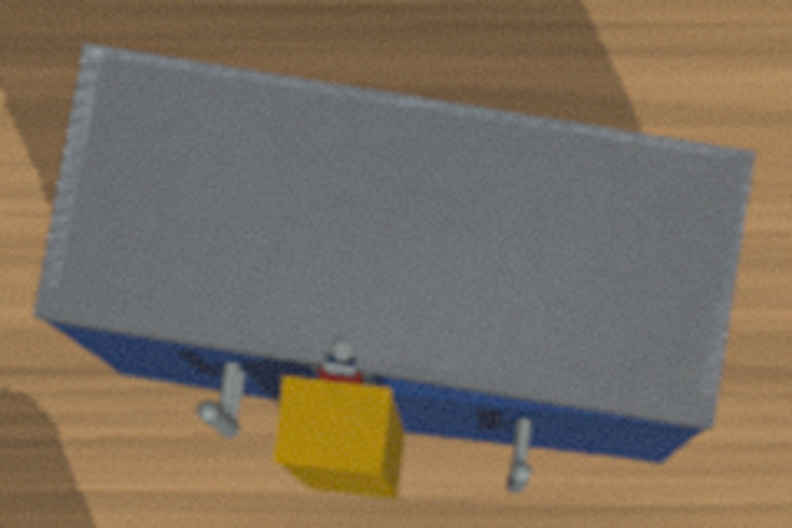

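View pics/sidec.png

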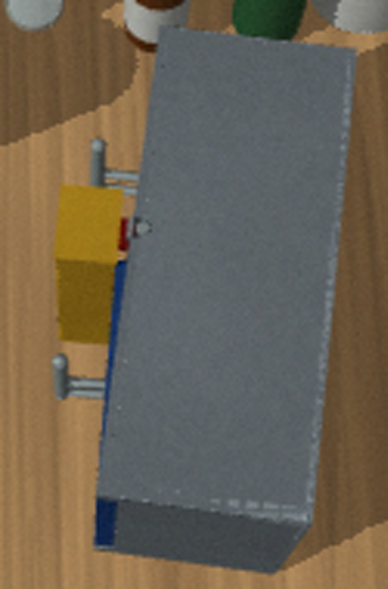

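```bash
cat > h.py <<'E'
import numpy as np,cv2
from scipy.optimize import least_squares
from station import r
def proj(c,X):
    m=r.camera_model(c);p=(np.atleast_2d(X)@m['R'].T+m['t'])@m['mtx'].T;return p[:,:2]/p[:,2:]
def W(p,X):
    c,s=np.cos(p[2]),np.sin(p[2]);X=np.atleast_2d(X)
    return np.c_[p[0]+c*X[:,0]-s*X[:,1],p[1]+s*X[:,0]+c*X[:,1],X[:,2]]
def dp(th,u,w,z): # point on active door: u along from hinge, w proud of face
    # closed: direction +y, normal -x; opens towards robot & right
    d=np.array([-np.sin(th),np.cos(th)]);n=np.array([-np.cos(th),-np.sin(th)])
    q=np.array([-.086,-.188])+u*d+w*n;return [q[0],q[1],z]
E
python3 - <<'E'
from h import *
T=np.array([[.07,.19,.235],[.07,-.19,.235],[-.09,-.19,.235],[-.09,.19,.235]])
pt=np.array([[88,45],[752,152],[712,427],[38,317]])/3.3+[180,55]
ps=np.array([[355,50],[310,520],[97,497],[160,27]])/3.1+[300,90]
pin=[[-.078,.018,.237]]
f=lambda p:np.r_[(proj('top',W(p,T))-pt).ravel(),(proj('side',W(p,T))-ps).ravel(),(proj('top',W(p,pin))-[180+342/3.3,55+350/3.3]).ravel(),(proj('side',W(p,pin))-[300+143/3.1,90+227/3.1]).ravel()]
s=least_squares(f,[.7,.05,0],loss='soft_l1');p=s.x;print(p,np.degrees(p[2]),np.round(s.fun.reshape(-1,2),1).tolist() if 0 else np.round(f(p).reshape(-1,2),1).tolist())
# door angle: strip corners top & handle top
obs_t=np.array([[283,378],[392,388],[378,480],[276,460]])/3.3+[180,55]
obs_s=np.array([[62,185],[123,192],[57,260],[118,262]])/3.1+[300,90]
def g(q):
    t=q[0]
    P=[dp(t,.236,0,.234),dp(t,.176,0,.234),dp(t,.176,.046,.234),dp(t,.236,.046,.234)]
    h=dp(t,.1,.035,.225)
    return np.r_[(proj('top',W(p,P))[2:]-obs_t[2:]).ravel(),(proj('side',W(p,[P[3],P[2]]))-obs_s[[0,2]]).ravel(),(proj('top',W(p,h))-[180+518/3.3,55+480/3.3]).ravel(),(proj('side',W(p,h))-[300+60/3.1,90+360/3.1]).ravel()]
s=least_squares(g,[.1]);print(s.x,np.degrees(s.x),np.round(g(s.x).reshape(-1,2),1).tolist())
np.save('p.npy',np.r_[p,s.x])
print(W(p,[dp(s.x[0],.1,.035,.215),[-.108,.018,.222],[-.121,.088,.2],dp(s.x[0],0,0,.2)]))
d=r.outline_of('top','jug')[0]['rect'];print(np.array(d)*[640,400,640,400])
import json
j=r.sense();print(j['joints'])
E
```

```text
[ 0.64461021  0.05320879 -0.15877785] -9.097300510433044 [[-1.6, -1.1], [0.8, -1.0], [-0.1, 1.3], [-2.3, 1.0], [0.9, 0.3], [1.1, 2.4], [-2.0, 0.2], [-1.7, -0.1], [-0.3, -0.5], [0.0, 1.0]]
[0.05957869] [3.41360729] [[0.9, -1.9], [-1.1, 0.8], [-1.0, 0.8], [-1.4, 0.5], [0.8, -3.1], [-0.2, 0.8]]
[[ 0.50504273 -0.01585416  0.215     ]
 [ 0.54081472  0.08805842  0.222     ]
 [ 0.53904605  0.15923336  0.2       ]
 [ 0.52996701 -0.11882882  0.2       ]]
[162.496 256.88  230.016 309.28 ]
[ 8.03633166e+01  2.20388591e+01  4.55319626e-01  4.71020806e-04
 -6.84107459e+01 -1.48163073e+01]
```

```bash
cat >> h.py <<'E'
def rows(P,jaw,n=1):
    from scipy.spatial.transform import Rotation as Ro
    s=r.sense();R=np.array(s['ee_rot'])
    z=np.array([0,0,-1.]);j=np.radians(jaw);y=np.array([np.cos(j),np.sin(j),0])
    D=np.c_[np.cross(y,z),y,z]
    rv=np.degrees(Ro.from_matrix(R.T@D).as_rotvec())/180
    d=R.T@(np.array(P)-s['tcp_pos'])/.3
    print('shift',np.round(d,3),'turn',np.round(rv,3));
def st():
    s=r.sense();R=s['ee_rot'];print(round(s['time_s'],2),np.round(s['tcp_pos'],4),'jaw',round(np.degrees(np.arctan2(R[1][1],R[0][1])),1),'tilt',np.round(np.array(R)[:2,2],4),'F',np.round(s['wrist_force'],1),'g',round(s['gripper_width'],3),'q',np.round(s['joints'],1))
E
python3 -m creep '[[0.6,0.45,0.42,-0.2,0,0,0.19],[0.6,0.45,0.42,-0.2,0,0,0.19],[0.6,0.45,0.42,-0.2,0,0,0.19],[0.6,0.45,0.42,-0.2,0,0,0.19],[0.6,0.45,0.42,-0.2,0,0,0.19]]'
python3 -c "
from h import *
st();rows([.505,-.016,.30],84.3);rows([.505,-.016,.30],-95.7)"
```

```text
time_s: 1.07
tcp_pos: [0.3302, 0.3957, 0.3013]
ee_rot: [[0.515, -0.857, 0.001], [-0.857, -0.515, 0.001], [-0.001, -0.002, -1.0]]
wrist_force: [0.9, -0.8, 1.1]
gripper_width: 0.707
1.07 [0.3302 0.3957 0.3013] jaw -149.0 tilt [0.0011 0.0013] F [ 0.9 -0.8  1.1] g 0.707 q [ 68.2   8.9  -8.8   0.  -72.2 -37.3]
shift [1.476 0.207 0.003] turn [-0.     0.001  0.704]
shift [1.476 0.207 0.003] turn [-0.001 -0.    -0.296]
```

```bash

python3 -m creep '[[0.6,0.66,0.09,0,0,0,0.19],[0.6,0.66,0.09,0,0,0,0.19],[0.6,0.66,0.09,0,0,0,0.19],[0.6,0.66,0.09,0,0,0,0.19],[0.6,0.66,0.09,0,0,0,0.19]]' >/dev/null
python3 -c "
from h import *
st();rows([.505,-.016,.30],84.3)"
```

```text
1.48 [0.4092 0.2097 0.3017] jaw 176.4 tilt [0.0018 0.002 ] F [0.3 0.6 0.4] g 0.598 q [ 47.5   3.1 -15.4  -0.  -71.4 -51. ]
shift [ 0.731 -0.366  0.005] turn [0.    0.001 0.512]
```

```bash

python3 -m creep '[[0.6,0.6,-0.3,0,0,0,0.19],[0.6,0.6,-0.3,0,0,0,0.19],[0.6,0.6,-0.3,0,0,0,0.19],[0.6,0.6,-0.3,0,0,0,0.19],[0.6,0.6,-0.3,0,0,0,0.19]]' >/dev/null
python3 -c "
from h import *
st();rows([.505,-.016,.30],84.3)"
```

```text
1.9 [0.4882 0.0221 0.3019] jaw 141.9 tilt [0.0029 0.0023] F [ 0.3  0.7 -0.1] g 0.598 q [ 21.6   6.1 -12.   -0.1 -71.7 -59.7]
shift [ 0.065 -0.122  0.006] turn [0.    0.001 0.32 ]
```

```bash

python3 -m creep '[[0.6,0.065,-0.122,0,0,0,0.19],[0.6,0.065,-0.122,0,0,0,0.19],[0.6,0.065,-0.122,0,0,0,0.19],[0.6,0.065,-0.122,0,0,0,0.19],[0.6,0.065,-0.122,0,0,0,0.19]]' >/dev/null
python3 -c "
from h import *
st();rows([.505,-.016,.30],84.3)"
```

```text
2.32 [ 0.505  -0.0165  0.3019] jaw 107.3 tilt [0.0029 0.0023] F [ 0.3  1.  -1. ] g 0.605 q [ 16.5   7.8  -9.9  -0.1 -72.  -89.2]
shift [-0.001  0.002  0.006] turn [0.001 0.001 0.128]
```

```bash

python3 -m creep '[[0.6,0,0.002,0,0,0,0.128],[0.6,0,0.002,0,0,0,0.128],[0.6,0,0.002,0,0,0,0.128],[0.6,0,0.002,0,0,0,0.128],[0.6,0,0.002,0,0,0,0.128]]' >/dev/null
python3 - <<'E'
from h import *
st();rows([.505,-.016,.205],84.3)
for c in ['top','side']:
    im=r.capture(c);cv2.imwrite(f'pics/{c}1.png',cv2.resize(im[80:260,200:440],None,fx=3,fy=3,interpolation=2))
E
```

```text
2.73 [ 0.5048 -0.0159  0.302 ] jaw 84.2 tilt [0.0032 0.0024] F [ 0.6  0.4 -0.3] g 0.598 q [ 1.660e+01  7.800e+00 -1.000e+01 -1.000e-01 -7.200e+01 -1.124e+02]
shift [ 0.    -0.001  0.323] turn [ 0.001  0.001 -0.001]
```

View pics/side1.png

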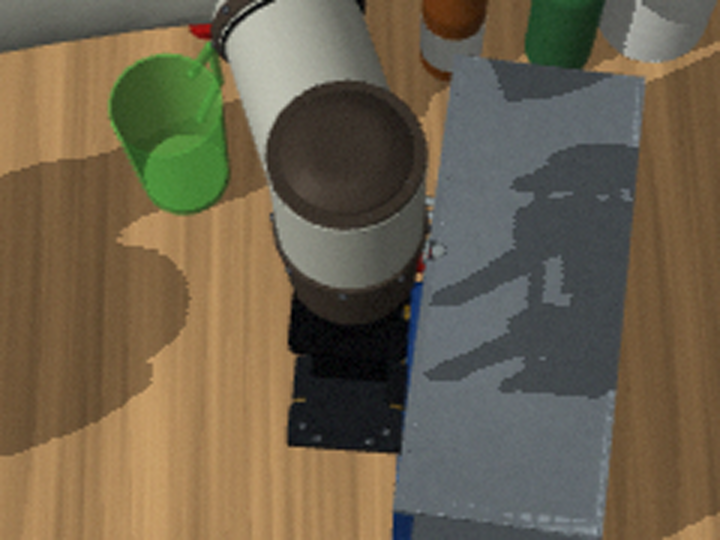

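View pics/top1.png

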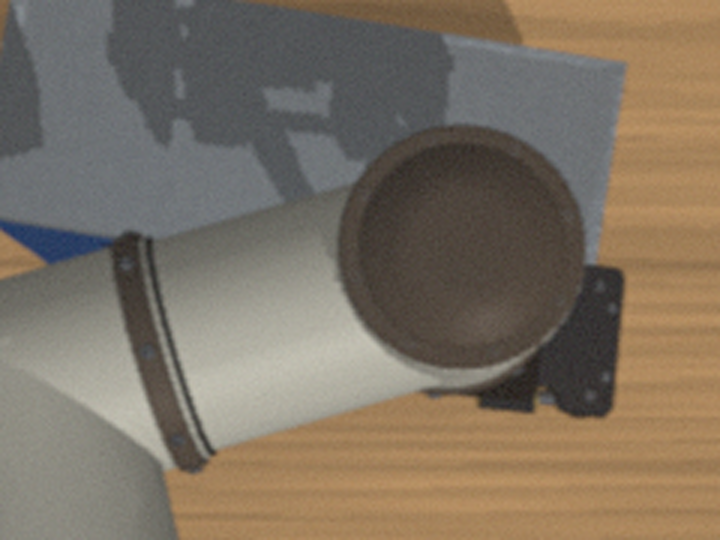

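```bash

python3 -m creep '[[0.6,0,0,0.08,0,0,0],[0.6,0,0,0.16,0,0,0],[0.6,0,0,0.23,0,0,0],[0.6,0,0,0.28,0,0,0],[0.6,0,0,0.318,0,0,0]]' 
python3 - <<'E'
from h import *
st();rows([.505,-.016,.205],84.3)
E
```

```text
time_s: 3.25
tcp_pos: [0.5043, -0.0158, 0.2049]
ee_rot: [[-0.995, 0.099, 0.001], [0.099, 0.995, 0.002], [-0.001, 0.002, -1.0]]
wrist_force: [0.0, 0.0, -0.0]
gripper_width: 0.602
3.25 [ 0.5043 -0.0158  0.2049] jaw 84.3 tilt [0.0009 0.002 ] F [ 0.  0. -0.] g 0.602 q [ 1.660e+01  1.200e+01 -1.920e+01 -1.000e-01 -5.870e+01 -1.122e+02]
shift [-0.002 -0.    -0.   ] turn [0.001 0.    0.   ]
```

Now close on the bar.

```bash

python3 -m creep '[[0.05,0,0,0,0,0,0],[0.05,0,0,0,0,0,0],[0.05,0,0,0,0,0,0],[0.05,0,0,0,0,0,0],[0.05,0,0,0,0,0,0]]' >/dev/null
python3 -m creep '[[0.05,0,0,0,0,0,0],[0.05,0,0,0,0,0,0]]' 
python3 - <<'E'
from h import *
st()
p=np.load('p.npy')
print('arc')
for t in range(0,100,10):
    a=p[3]+np.radians(t);q=W(p,dp(a,.1,.035,.205))[0];print(t,np.round(q,4))
E
```

```text
time_s: 3.83
tcp_pos: [0.5053, -0.0154, 0.2067]
ee_rot: [[-0.995, 0.098, 0.005], [0.098, 0.995, 0.003], [-0.004, 0.004, -1.0]]
wrist_force: [-1.8, 11.9, 3.6]
gripper_width: 0.155
3.83 [ 0.5053 -0.0154  0.2067] jaw 84.4 tilt [0.0047 0.0034] F [-1.8 11.9  3.6] g 0.155 q [ 1.660e+01  1.190e+01 -1.900e+01 -1.000e-01 -5.870e+01 -1.122e+02]
arc
0 [ 0.505  -0.0159  0.205 ]
10 [ 0.4875 -0.0217  0.205 ]
20 [ 0.4713 -0.0306  0.205 ]
30 [ 0.4569 -0.0421  0.205 ]
40 [ 0.4447 -0.056   0.205 ]
50 [ 0.4351 -0.0717  0.205 ]
60 [ 0.4283 -0.0889  0.205 ]
70 [ 0.4247 -0.107   0.205 ]
80 [ 0.4242 -0.1255  0.205 ]
90 [ 0.427  -0.1438  0.205 ]
```

```bash
cat >> h.py <<'E'
def arc(ts,z=.206):
    p=np.load('p.npy')
    for t in ts:
        a=p[3]+np.radians(t);q=W(p,dp(a,.1,.035,z))[0];print(t,np.round(q,4),end=' ');rows(q,84.3+t)
E
python3 -c "
from h import *
arc([5,10,15,20,25])"
```

```text
5 [ 0.4962 -0.0184  0.206 ] shift [ 0.029 -0.013  0.002] turn [ 0.001  0.001 -0.027]
10 [ 0.4875 -0.0217  0.206 ] shift [ 0.057 -0.027  0.002] turn [ 0.001  0.001 -0.055]
15 [ 0.4792 -0.0258  0.206 ] shift [ 0.083 -0.043  0.002] turn [ 0.001  0.002 -0.083]
20 [ 0.4713 -0.0306  0.206 ] shift [ 0.108 -0.061  0.001] turn [ 0.001  0.002 -0.111]
25 [ 0.4639 -0.036   0.206 ] shift [ 0.131 -0.082  0.001] turn [ 0.001  0.002 -0.139]
```

```bash

python3 -m creep '[[0.05,0.029,-0.013,0,0,0,-0.027],[0.05,0.057,-0.027,0,0,0,-0.055],[0.05,0.083,-0.043,0,0,0,-0.083],[0.05,0.108,-0.061,0,0,0,-0.111],[0.05,0.131,-0.082,0,0,0,-0.139]]' >/dev/null
python3 -c "
from h import *
st();arc([30,35,40,45,50])"
```

```text
4.25 [ 0.4631 -0.0344  0.2066] jaw 109.6 tilt [0.0049 0.0067] F [-3.   7.5  2.2] g 0.129 q [ 15.7   7.9 -24.1  -0.3 -57.7 -85.9]
30 [ 0.4569 -0.0421  0.206 ] shift [ 0.028 -0.017  0.002] turn [ 0.001  0.002 -0.026]
35 [ 0.4505 -0.0488  0.206 ] shift [ 0.056 -0.031  0.002] turn [ 0.001  0.002 -0.054]
40 [ 0.4447 -0.056   0.206 ] shift [ 0.082 -0.047  0.001] turn [ 0.001  0.002 -0.081]
45 [ 0.4395 -0.0636  0.206 ] shift [ 0.107 -0.065  0.001] turn [ 0.001  0.002 -0.109]
50 [ 0.4351 -0.0717  0.206 ] shift [ 0.13  -0.086  0.001] turn [ 0.001  0.002 -0.137]
```

Following nicely with low forces.

```bash

python3 -m creep '[[0.05,0.028,-0.015,0,0,0,-0.026],[0.05,0.056,-0.029,0,0,0,-0.054],[0.05,0.082,-0.045,0,0,0,-0.081],[0.05,0.107,-0.063,0,0,0,-0.109],[0.05,0.130,-0.084,0,0,0,-0.137]]' >/dev/null
python3 -c "
from h import *
st();arc([55,60,65,70,75])"
```

```text
4.67 [ 0.4335 -0.0707  0.2067] jaw 134.6 tilt [0.0034 0.0083] F [-3.9  4.7  4.1] g 0.128 q [ 11.8   5.4 -27.   -0.5 -57.4 -56.9]
55 [ 0.4313 -0.0802  0.206 ] shift [ 0.027 -0.017  0.002] turn [ 0.001  0.003 -0.026]
60 [ 0.4283 -0.0889  0.206 ] shift [ 0.055 -0.031  0.002] turn [ 0.001  0.003 -0.054]
65 [ 0.4261 -0.0979  0.206 ] shift [ 0.081 -0.047  0.001] turn [ 0.001  0.003 -0.082]
70 [ 0.4247 -0.107   0.206 ] shift [ 0.106 -0.066  0.001] turn [ 0.001  0.003 -0.109]
75 [ 0.4241 -0.1163  0.206 ] shift [ 0.129 -0.086  0.001] turn [ 0.001  0.003 -0.137]
```

```bash

python3 -m creep '[[0.05,0.027,-0.015,0,0,0,-0.026],[0.05,0.055,-0.029,0,0,0,-0.054],[0.05,0.081,-0.045,0,0,0,-0.082],[0.05,0.106,-0.064,0,0,0,-0.109],[0.05,0.129,-0.084,0,0,0,-0.137]]' >/dev/null
python3 -c "
from h import *
st();arc([80,84,87])"
```

```text
5.08 [ 0.4226 -0.1159  0.2066] jaw 159.5 tilt [0.0018 0.009 ] F [-2.6  3.6  2.5] g 0.129 q [  5.7   5.3 -27.   -0.6 -57.5 -25.9]
80 [ 0.4242 -0.1255  0.206 ] shift [ 0.028 -0.016  0.002] turn [ 0.     0.003 -0.027]
84 [ 0.425  -0.1329  0.206 ] shift [ 0.05  -0.027  0.002] turn [ 0.     0.003 -0.049]
87 [ 0.4258 -0.1383  0.206 ] shift [ 0.066 -0.036  0.001] turn [ 0.     0.003 -0.065]
```

```bash

python3 -m creep '[[0.05,0.028,-0.014,0,0,0,-0.027],[0.05,0.05,-0.025,0,0,0,-0.049],[0.05,0.066,-0.034,0,0,0,-0.065],[0.05,0.066,-0.034,0,0,0,-0.065]]' >/dev/null
python3 -m creep '[[0.5,0,0,0,0,0,0],[0.5,0,0,0,0,0,0],[0.5,0,0,0,0,0,0],[0.5,0,0,0,0,0,0],[0.5,0,0,0,0,0,0]]'

```

```text
time_s: 5.83
tcp_pos: [0.4248, -0.1384, 0.2067]
ee_rot: [[-0.152, -0.988, 0.001], [-0.988, 0.152, 0.009], [-0.009, 0.0, -1.0]]
wrist_force: [0.5, 0.3, -0.0]
gripper_width: 0.417
```

```bash

python3 -m creep '[[0.5,0,0,-0.08,0,0,0],[0.5,0,0,-0.18,0,0,0],[0.5,0,0,-0.28,0,0,0],[0.5,0,0,-0.36,0,0,0],[0.5,0,0,-0.36,0,0,0]]' >/dev/null
python3 - <<'E'
from h import *
st()
p=np.load('p.npy');t=W(p,[-.108,.018,.222])[0]
rows([t[0],t[1],.29],81.1-0)
for c in ['top','side']:
    im=r.capture(c);cv2.imwrite(f'pics/{c}2.png',im)
E
```

```text
6.25 [ 0.4273 -0.1398  0.3203] jaw 171.3 tilt [0.0121 0.0068] F [0.2 0.9 0.3] g 0.499 q [  2.5   1.2 -14.6  -0.4 -73.5 -11.1]
shift [-0.807 -0.258  0.111] turn [-0.001  0.005  0.501]
```

View pics/top2.png

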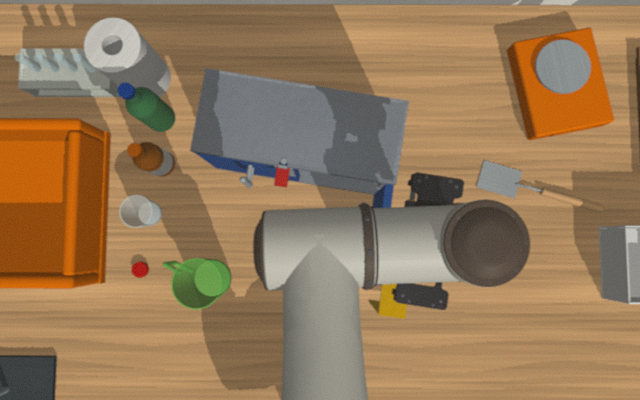

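View pics/side2.png

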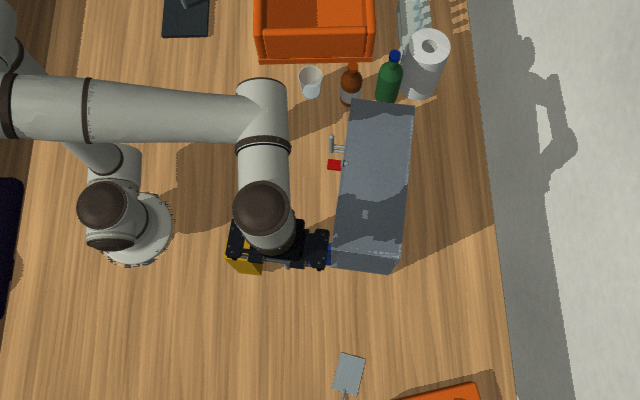

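```bash

python3 - <<'E'
from h import *
a=cv2.imread('pics/top2.png')[150:200,250:310];b=cv2.imread('pics/side2.png')[135:185,310:370]
p=np.load('p.npy')
im=[]
for c,img,o in(('top',a,(250,150)),('side',b,(310,135))):
    img=cv2.resize(img,None,fx=6.5,fy=6.5,interpolation=2)
    P=[[-.122,.030,.222],[-.122,.006,.222],[-.09,.006,.222],[-.09,.030,.222],[-.108,.018,.222]]
    q=proj(c,W(p,P))
    print(c,q.round(1).tolist())
    for v in q: cv2.circle(img,tuple(int(x) for x in (v-o+.5)*6.5),3,(0,255,0),1)
    im.append(img)
cv2.imwrite('pics/thumb.png',np.hstack(im))
E
```

```text
top [[273.5, 184.3], [286.3, 186.4], [289.2, 169.3], [276.4, 167.2], [281.2, 177.8]]
side [[328.2, 159.4], [326.8, 168.8], [340.3, 170.5], [341.5, 161.1], [333.4, 164.9]]
```

View pics/thumb.png

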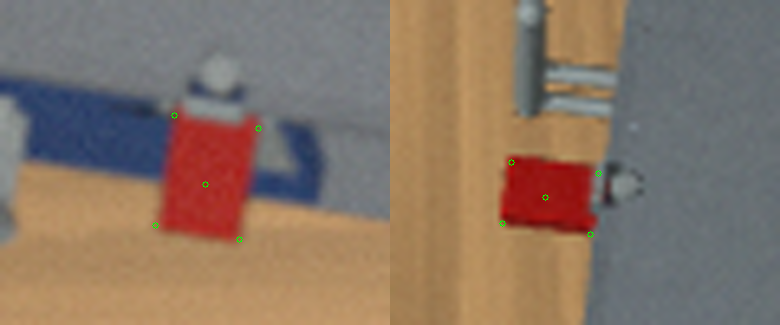

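```bash

python3 -m creep '[[0,-0.4,-0.13,0,0,0.004,0.18],[0,-0.5,-0.16,0,0,0.004,0.18],[0,-0.5,-0.16,0,0,0.004,0.18],[0,-0.5,-0.16,0,0,0.004,0.18],[0,-0.5,-0.16,0,0,0.004,0.18]]' >/dev/null
cat >> h.py <<'E'
def tt(z):
    p=np.load('p.npy');t=W(p,[-.109,.0175,.222])[0];rows([t[0],t[1],z],80.9)
E
python3 -c "
from h import *
st();tt(.28)"
```

```text
6.77 [0.4967 0.0057 0.3148] jaw 138.7 tilt [-0.0043 -0.0021] F [ 0.7 -0.5 -0. ] g 0.2 q [ 19.4   6.8  -9.4   0.  -74.1 -60.7]
shift [-0.301  0.072  0.115] turn [-0.    -0.002  0.321]
```

```bash

python3 -m creep '[[0,-0.15,0.04,0,0,0,0.18],[0,-0.3,0.072,0,0,0,0.18],[0,-0.3,0.072,0.03,0,0,0.18],[0,-0.3,0.072,0.03,0,0,0.18],[0,-0.3,0.072,0.03,0,0,0.18]]' >/dev/null
python3 -c "
from h import *
st();tt(.28)"
```

```text
7.18 [0.5393 0.0888 0.3022] jaw 106.1 tilt [-0.0099 -0.004 ] F [-0.4 -0.3  0.6] g 0.008 q [  26.3   12.4   -4.2   -0.   -74.  -100.2]
shift [-0.001 -0.004  0.074] turn [-0.001 -0.003  0.14 ]
```

```bash

python3 -m creep '[[0,0,-0.004,0.03,0,-0.003,0.14],[0,0,-0.004,0.06,0,-0.003,0.14],[0,0,-0.004,0.074,0,-0.003,0.14],[0,0,-0.004,0.074,0,-0.003,0.14],[0,0,-0.004,0.074,0,-0.003,0.14]]' >/dev/null
python3 -c "
from h import *
st();tt(.242)"
```

```text
7.6 [0.5385 0.0874 0.2778] jaw 80.8 tilt [-0.0046 -0.0049] F [-0.1  0.7  0.4] g 0.005 q [ 2.630e+01  1.300e+01 -7.000e+00  1.000e-01 -7.040e+01 -1.255e+02]
shift [-0.004  0.002  0.119] turn [-0.002 -0.001 -0.   ]
```

```bash

python3 -m creep '[[0,-0.003,0.002,0.06,-0.002,-0.001,0],[0,-0.003,0.002,0.12,-0.002,-0.001,0],[0,-0.003,0.002,0.15,-0.002,-0.001,0],[0,-0.003,0.002,0.17,-0.002,-0.001,0],[0,-0.003,0.002,0.17,-0.002,-0.001,0]]' >/dev/null
python3 -c "
from h import *
st();tt(.212)"
```

```text
8.02 [0.5388 0.0875 0.2258] jaw 80.9 tilt [-0.0025 -0.0001] F [-0.1  0.  -0. ] g 0.007 q [ 2.620e+01  1.500e+01 -1.190e+01 -1.000e-01 -6.320e+01 -1.253e+02]
shift [-0.003  0.001  0.046] turn [-0.    -0.001 -0.   ]
```

```bash

python3 -m creep '[[0,-0.003,0.001,0.01,0,0,0],[0,-0.003,0.001,0.02,0,0,0]]'
python3 - <<'E'
from h import *
for c in ['top','side']:
    im=r.capture(c);cv2.imwrite(f'pics/{c}3.png',im)
a=cv2.imread('pics/top3.png')[130:210,230:330];b=cv2.imread('pics/side3.png')[120:200,290:390]
cv2.imwrite('pics/push.png',cv2.resize(np.hstack([a,b]),None,fx=4,fy=4,interpolation=2))
E
```

```text
time_s: 8.18
tcp_pos: [0.5397, 0.0875, 0.2203]
ee_rot: [[-0.987, 0.158, -0.003], [0.158, 0.987, -0.0], [0.002, -0.001, -1.0]]
wrist_force: [-2.5, -0.5, 4.0]
gripper_width: 0.008
```

View pics/push.png

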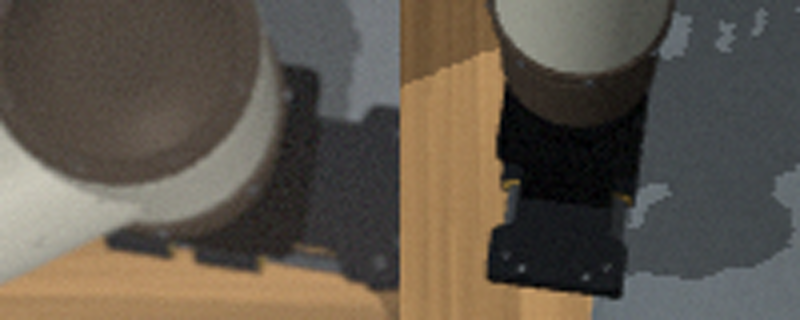

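```bash

python3 -m creep '[[0,0,0,0.01,0,0,0],[0,0,0,0.02,0,0,0],[0,0,0,0.025,0,0,0]]'
python3 -m creep '[[0,0,0,0.007,0,0,0],[0,0,0,0.014,0,0,0]]'
```

```text
time_s: 8.53
tcp_pos: [0.54, 0.0876, 0.2133]
ee_rot: [[-0.988, 0.158, -0.001], [0.158, 0.988, -0.0], [0.001, -0.001, -1.0]]
wrist_force: [-5.7, 0.9, 14.1]
gripper_width: 0.004
time_s: 8.7
tcp_pos: [0.5402, 0.0875, 0.2131]
ee_rot: [[-0.988, 0.156, 0.001], [0.156, 0.988, -0.001], [-0.001, -0.001, -1.0]]
wrist_force: [-12.4, 3.3, 28.6]
gripper_width: 0.004
```

```bash

python3 -m creep '[[0,0,0,0.014,0,0,0]]'
python3 -m creep '[[0,0.01,0,-0.04,0,0,0],[0,0.01,0,-0.12,0,0,0],[0,0.01,0,-0.22,0,0,0],[0,0.01,0,-0.34,0,0,0],[0,0.01,0,-0.34,0,0,0]]'
```

```text
time_s: 8.78
tcp_pos: [0.5401, 0.0875, 0.2132]
ee_rot: [[-0.988, 0.155, 0.003], [0.155, 0.988, -0.002], [-0.003, -0.001, -1.0]]
wrist_force: [-11.4, 2.0, 23.0]
gripper_width: 0.006
time_s: 9.2
tcp_pos: [0.5401, 0.0887, 0.3225]
ee_rot: [[-0.988, 0.154, 0.017], [0.154, 0.988, 0.002], [-0.016, 0.004, -1.0]]
wrist_force: [0.5, 0.5, 0.9]
gripper_width: 0.004
```

```bash

python3 -m creep '[[0,0.1,-0.13,-0.05,0,0,0],[0,0.2,-0.26,-0.1,0,0,0],[0,0.3,-0.39,-0.1,0,0,0],[0,0.3,-0.5,-0.1,0,0,0],[0,0.3,-0.6,-0.1,0,0,0]]' >/dev/null
python3 -m creep '[[0,0,-0.1,0,0,0,0],[0,0,-0.15,0,0,0,0],[0,0,-0.15,0,0,0,0]]'
python3 - <<'E'
from h import *
st()
p=np.load('p.npy');im=[]
for c,o in(('top',(230,140)),('side',(290,125))):
    f=r.capture(c);cv2.imwrite(f'pics/{c}4.png',f)
    for t in ['bolt_thumb','jug']:print(c,t,[(round(d['score'],2),(np.array(d['rect'])*[640,400,640,400]).round(1)) for d in r.recognise(c,t)[:2]])
    img=cv2.resize(f[o[1]:o[1]+60,o[0]:o[0]+70],None,fx=5.5,fy=5.5,interpolation=2)
    P=[[x,y,.196] for x,y in((-.122,.030),(-.122,.006),(-.09,.006),(-.09,.03))]
    for v in proj(c,W(p,P)): cv2.circle(img,tuple(int(x) for x in (v-o+.5)*5.5),3,(0,255,0),1)
    im.append(img)
cv2.imwrite('pics/end.png',np.hstack(im))
E
```

```text
time_s: 9.87
tcp_pos: [0.4141, -0.1203, 0.3502]
ee_rot: [[-0.988, 0.155, 0.02], [0.155, 0.988, 0.003], [-0.019, 0.006, -1.0]]
wrist_force: [-0.1, 0.1, -0.2]
gripper_width: 0.005
9.87 [ 0.4141 -0.1203  0.3502] jaw 81.1 tilt [0.0201 0.0026] F [-0.1  0.1 -0.2] g 0.005 q [   5.5   -1.9  -13.5   -0.   -77.2 -104.4]
top bolt_thumb [(0.59, array([277.1, 167.4, 286.1, 185. ]))]
top jug [(0.89, array([165.5, 256.9, 226.7, 309.4]))]
side bolt_thumb [(0.47, array([327.7, 162.7, 341.7, 171.8]))]
side jug [(0.41, array([273.3, 103.1, 277.3, 140.2]))]
```

View pics/end.png

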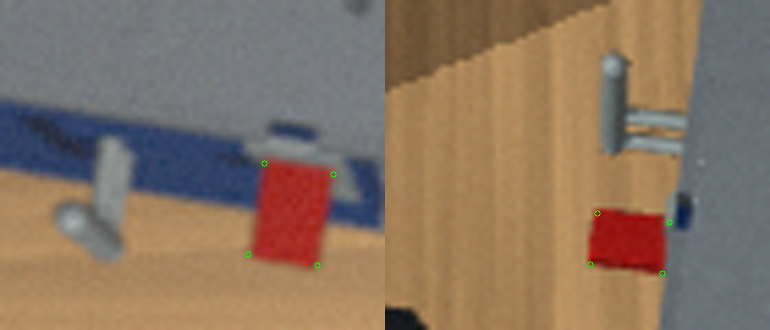

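View pics/top4.png

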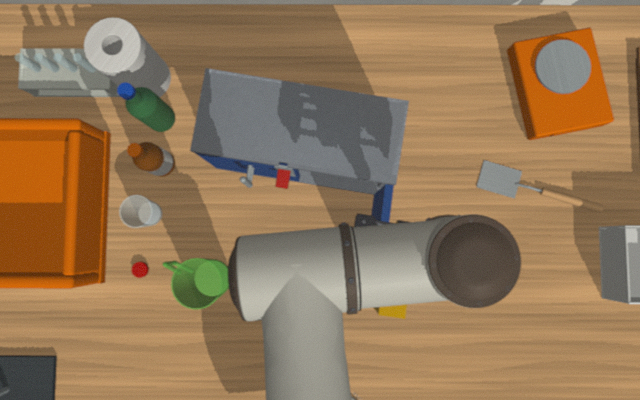

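View pics/side4.png

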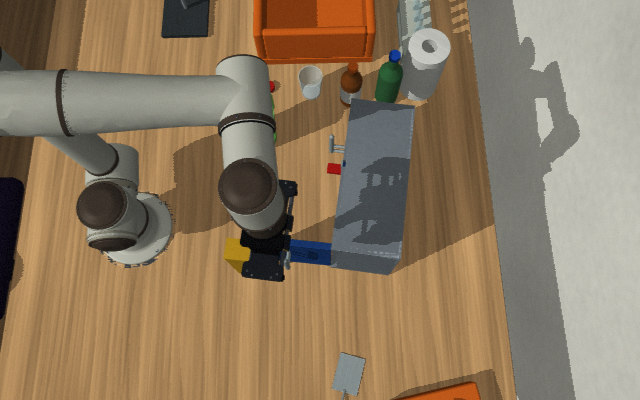

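```bash
python3 - <<'E'
from h import *
p=np.load('p.npy')
for d in (80,90,100):
    t=np.radians(d)
    P=W(p,[dp(t,.236,0,.234),dp(t,.236,.046,.234)]);print(d,proj('top',P).round(),proj('side',P).round())
r.finish_job()
E
```

```text
80 [[352. 308.]
 [377. 317.]] [[232. 219.]
 [225. 238.]]
90 [[375. 314.]
 [400. 318.]] [[227. 236.]
 [223. 256.]]
100 [[398. 316.]
 [424. 315.]] [[225. 254.]
 [225. 275.]]
the job is handed in; nothing more can be done
```

The flush bolt is fully down, the right-hand door stands open at about 90°, and I handed the job in at about 10 s on the robot's clock.

I gripped the right-hand door's bar handle from above, swung it open along its arc and let go. Then I pressed the red thumb piece down with closed fingers and moved the arm clear.

**Last checks:**
- **Bolt:** the push stopped at TCP height 0.213 m, where full travel was calculated to end, and the upward force rose to about 29 N. In both pictures the thumb piece sits where it should when fully down, and the pin no longer shows on the cupboard top.
- **Right-hand door:** its strip corners in the pictures agree best with the 90° prediction.
- **Left-hand door:** it looks closed, and its handle has not moved.
- **Jug:** it stands upright in its original place in the top picture. In the side picture the arm hid most of it, so that detection was weak (0.41).
- **Contact:** the wrist force was near zero after the arm moved away.

The arm also blocked both cameras while gripping the handle and pressing the bolt. Those steps relied on the measured positions and the force readings.

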